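Hang up the hold-down weight and hold the stencil frame at its balance point

ROBOT

A 6-joint arm with a two-finger parallel gripper is mounted at the origin on the work surface. World frame = base frame: x ahead of the robot, y to its left, z up, the work surface at z = 0. Lengths are in mm, angles in rad, forces in N, time in s.
With the tool pointing down it reaches from about 275 to 875 mm from the base axis. Payload 12.5 kg.
Tool frame: the origin (TCP) lies between the finger pads; the fingertips stand 8 mm ahead of it and the grasp point (between the pads) lies 11 mm behind it; z points along the fingers, y is the direction in which the jaws open and shut (so a half turn about z gives the same grasp; the last joint's range is limited). The gripper opens to 85 mm and grips with 20 to 120 N. Pads are 22 mm wide; open, the fingers measure 114 mm over their backs; the gripper's body (76 mm by 85 mm) begins 54 mm behind the grasp point. The pads swing forward as they close: fully open they stand 13 mm farther back than shut.
Start: joints at [1.168, 0.351, 1.652, -0, 1.139, -0.085], TCP at [171.831, 522.454, 239.29] pointing down, gripper open.
Joint ranges: [-2.75, 2.75], [-0.79, 2.1], [0.01, 2.65], [-1.57, 4.71], [0.07, 3.14], [-2.87, 2.87]. Speed limits (rad/s): [2.22, 2.22, 2.79, 3.14, 3.14, 3.14].

INTERFACE

Orientations are given as a 3x3 rotation matrix whose columns are the frame's x, y, z axes.
In Python, from station import * gives the robot as it stands.
- The arm moves only by the shell command python3 -m creep 'ROWS'. ROWS is JSON, a list that holds one entry, the list of rows, each a list of 5 numbers: the opening, from 0 (shut) to 1 (fully open), then the shift along the tool's x, y, z in mm, then the turn about the tool's z in degrees. A call has 1 to 12 rows; each row shifts and turns the commanded pose from where the row before left it, along the tool's axes as they then stand; what a row does not reach is not made up. A row lasts 1/10 s, in which the tool goes at most 50 mm and 8.59 degrees, less where a joint would pass 70% of its speed; a pose out of reach is approached as far as the arm can. A call with a gripper value outside its range is refused whole. The fingers move at their own pace and stop on an object; the grip force is fixed at half the most. Time passes only in rows, so rows that do not move let the fingers close. It gives the time, the measured TCP pose, the force and the opening at its end, in the units of the state.
- get_obs(): the state, without advancing time (a new reading comes with each control period).
- capture(name): name is "scene" or "side" or "wrist"; returns (picture, depth): 480x640x3 uint8, blue, green, red; 480x640 float32, mm along the optical axis (not along the pixel's ray), 0 where there is no reading.
- camera_params(name): a dict with "intrinsics" (3x3 intrinsics, pixels), "R" (3x3) and "t" (3): a world point X has camera coordinates R X + t; the wrist camera has in their place "tool_from_camera" (4x4, takes a point from camera to tool coordinates, whose origin is the TCP and whose axes are the flange's). Camera axes: x right, y down, z forward; pixel columns grow to the right and rows downward; lengths in mm; the calibration is good to about 2 mm. A picture is of the moment at which its call begins: read the wrist's pose just before it. camera_params takes no time and is no camera call.
- finish_job(): hands the job in, once; it reports no verdict.
The state is a dict: "time_s": time; "q": joint angles; "joint_velocities": joint speeds; "joint_torque": joint torques, N m; "ee_pos": TCP position; "orientation": TCP orientation; "ft_force": force on the tool from outside, world axes, zero at the start; "moment": the same for the moment, N m; "finger_gap": finger opening in mm.
Only numpy, scipy, OpenCV 4.12 (cv2) and the standard library are available. Lean on these libraries where they do the work, as an engineer would, in place of code of your own. Each camera call takes 0.05 s, during which the arm holds its last target. There are 200 camera calls.

TASK

Lift the hold-down weight off the closed stencil frame and hang it by its hole on the peg of the stand. Then swing the hinged frame up by its bar handle to its balance point, standing upright on its hinge, without letting it drop shut or fall over backwards. Finish while still holding it there: do not let go at the end, and leave the other things on the table alone.

Things in the scene. Friction and masses are not known exactly. Their poses are not given: they have to be found in the camera images.
- base: Fixed plywood base board, 215 x 310 x 25 mm, a wooden panel on it (top at 35 mm). Origin: on the table, midway between the hinge line and the shut frame's bar handle. x runs level from the bar handle to the hinge, y along the hinge, z up. The board spans x = -62 to +153 mm, y = +-155 mm. Hinge blocks at x = 105, y = +-142 mm reach 61 mm above the table.
- frame (a joint): Hinge angle (rad) of the stencil frame: aluminium rails 12 mm thick around a rigid yellow plate 4 mm thick, 260 mm along the hinge, near edge 167 mm from it, about 0.6 kg (varies). 0 is shut (level), grows as the handle rises; 1.571 is upright, its balance point, as its centre of mass lies in the plane of hinge line and bar. It falls shut below that, backwards beyond it. Almost frictionless, no spring.
- frame_hinge (a point): Middle of the hinge line, 45 mm above the table, fixed to the base board at its x = +105 mm; same axes as the base.
- frame_bar (a point): Middle of the frame's steel bar handle: a round bar 12 mm in diameter, 130 mm long, parallel to the hinge and 210 mm from it, held at both ends by similar arms; 37 mm clear between the bar and the rail. 45 mm above the table when shut, beyond the base board's edge, 255 mm when upright. Axes turn with the frame.
- weight: Loose hold-down weight, about 0.4 kg (varies), standing on the stencil plate of the shut frame. Grey block 56 (x) x 64 (y) x 22 mm high; on its middle an upright flat steel tang 10 mm thick (x), 36 mm wide (y), top at 137 mm above the underside, with a round through hole. Origin: centre of the underside; z up; the hole's axis is its x.
- weight_eye (a point): Centre of the 24 mm round hole through the weight's tang, 60 mm above the weight's underside; the hole runs along the weight's x axis.
- weight_grip (a point): Middle of the solid upper part of the tang, 117 mm above the underside, 57 mm above the hole's centre; 36 mm wide along the weight's y, 10 mm thick along its x.
- stand: Fixed peg stand: foot plate 100 x 120 x 12 mm (x = -45 to +55 mm), round steel post 18 mm thick, 170 mm tall, with one peg 10 mm in diameter near its top. Origin: on the table at the post's axis. The peg points to the stand's -x and rises 0.14 rad towards its tip, a 13 mm ball 75 mm from the post's axis. It stands left or right of the press.
- stand_peg (a point): Point on the peg's axis 42 mm out from the post's axis, 156 mm above the table; same axes as the stand (the peg points to -x).
- pail: Bystander: white closed pail, 96 mm wide, 120 mm tall, on the other side of the press from the stand. Origin under its centre.
- tape: Bystander: roll of paper tape lying flat, 90 mm wide, 30 mm high. Origin under its centre.
- brush: Bystander: paint brush lying on the table. Origin under its middle.
- jar_a: Bystander: small jar, 60 mm wide, 75 mm tall. Origin under its centre.
- jar_b: Bystander: larger jar, 70 mm wide, 90 mm tall. Origin under its centre.
- knife: Bystander: filling knife lying on the table. Origin under its middle.
- cup: Bystander: white cup, 76 mm wide, 85 mm tall. Origin under its centre.
There are look-alikes about, which are no part of the job. What is shaped like the stand but blue or orange is not meant.

How it is judged:
By the outcome, as a careful person would: the job done as asked, in the order asked, and still so for the second after the job is handed in, while the arm keeps its last pose, push and grip.
It also fails if it takes over 64 s, if anything falls off the work surface, if the arm or the gripper's body presses on something with over 40 N, if the wrist force passes 120 N, or if a joint passes its speed limit or range.

## Working session

There is one attempt and no reset: what is moved stays moved. The work goes in short steps, Python scripts to look and compute and a shell command to move; the robot and the scene stay as the last step left them, time stands still between calls to the robot, and variables do not carry over. Pictures are saved under pics/ and viewed, about 8 in all and at most 12, crops included, and the job is handed in when it is done.

```bash
mkdir -p pics; ls
python3 - <<'E'
from station import *
import cv2,numpy as np
o=get_obs();print(o['time_s'],o['ee_pos'],o['orientation'],o['finger_gap'])
for n in("scene","side"):
    p,d=capture(n);cv2.imwrite(f"pics/{n}0.png",p);np.savez(f"{n}0.npz",p=p,d=d);print(n,camera_params(n))
print(camera_params("wrist"))
E
```

```text
pics
0.0 [171.70054769 522.16066816 238.74567988] [[-9.49944724e-01  3.12417692e-01 -4.54410885e-04]
 [ 3.12418011e-01  9.49944083e-01 -1.10734659e-03]
 [ 8.57102662e-05 -1.19388419e-03 -9.99999284e-01]] 85.5942733371877
scene {'intrinsics': array([[505.76398695,   0.        , 318.75091378],
       [  0.        , 505.76398695, 228.47451516],
       [  0.        ,   0.        ,   1.        ]]), 'R': array([[-0.40728219,  0.91322764, -0.01168331],
       [ 0.74727132,  0.32585966, -0.5791382 ],
       [-0.52507789, -0.24460328, -0.81514566]]), 't': array([ 205.85800106, -293.05136865, 1661.96152348])}
side {'intrinsics': array([[471.64886577,   0.        , 330.97853171],
       [  0.        , 471.64886577, 238.49625325],
       [  0.        ,   0.        ,   1.        ]]), 'R': array([[ 0.83203097, -0.55471708, -0.00366329],
       [-0.42476931, -0.63284466, -0.64736286],
       [ 0.35678494,  0.540182  , -0.76217315]]), 't': array([-413.76640728,  275.04317293, 1395.62372749])}
{'intrinsics': array([[345.82171577,   0.        , 317.51206533],
       [  0.        , 345.82171577, 232.96925996],
       [  0.        ,   0.        ,   1.        ]]), 'tool_from_camera': array([[ 1.85738683e-03, -9.54994416e-01, -2.96617962e-01,
         7.61758346e+01],
       [ 9.99997783e-01,  2.06808652e-03, -3.96565194e-04,
         1.49980115e-01],
       [ 9.92149155e-04, -2.96616568e-01,  9.54996140e-01,
        -1.34073196e+02],
       [ 0.00000000e+00,  0.00000000e+00,  0.00000000e+00,
         1.00000000e+00]])}
```

View pics/scene0.png

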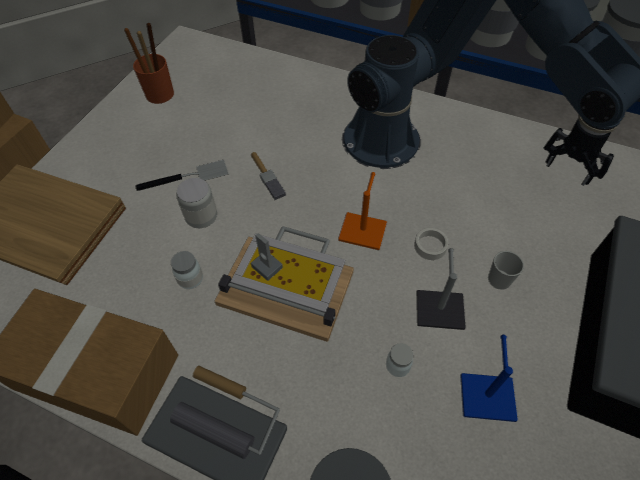

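View pics/side0.png

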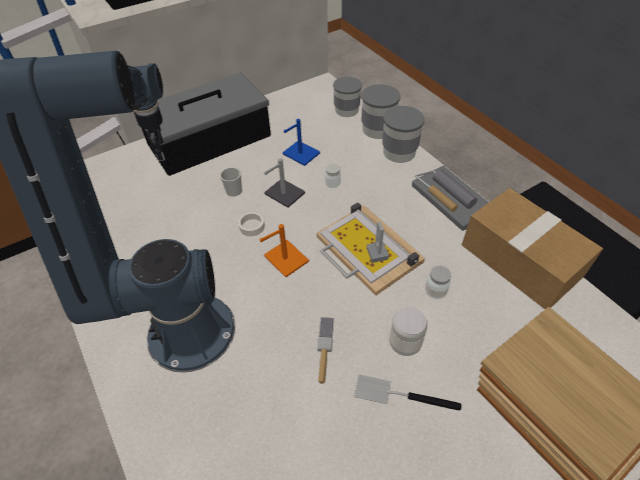

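Stand candidates in the scene image are grey/dark (441,308), orange (362,230) and blue (490,396). The grey one fits, because blue and orange are excluded. I'll confirm it in an enlarged crop.

```bash
cat > h.py <<'E'
import numpy as np,cv2
from station import *
def cam(n,pose=None):
    c=camera_params(n);K=np.array(c['intrinsics'])
    if n=='wrist':
        T=np.array(c['tool_from_camera']);R,p=pose
        M=np.eye(4);M[:3,:3]=R;M[:3,3]=p
        W=M@T
        return K,W[:3,:3],W[:3,3]
    R=np.array(c['R']);return K,R.T,-R.T@np.array(c['t'])
def at_depth(C,u,v,d):
    K,R,o=C;return R@(np.linalg.inv(K)@[u,v,1]*d)+o
def at_z(C,u,v,z):
    K,R,o=C;r=R@(np.linalg.inv(K)@[u,v,1]);return o+r*(z-o[2])/r[2]
def tri(*CUV):
    A=np.zeros((3,3));b=np.zeros(3);L=[]
    for C,u,v in CUV:
        K,R,o=C;r=R@(np.linalg.inv(K)@[u,v,1]);r/=np.linalg.norm(r);P=np.eye(3)-np.outer(r,r);A+=P;b+=P@o;L.append((P,o))
    X=np.linalg.solve(A,b);return X,[round(float(np.linalg.norm(P@(X-o))),1) for P,o in L]
def proj(C,X):
    K,R,o=C;p=K@(R.T@(np.array(X)-o));return p[:2]/p[2]
E
python3 - <<'E'
import cv2,numpy as np
a=cv2.imread('pics/scene0.png');b=cv2.imread('pics/side0.png')
A=cv2.resize(a[218:342,210:476],None,fx=3,fy=3,interpolation=2)
B=cv2.resize(b[150:300,258:438],None,fx=3,fy=3,interpolation=2)
cv2.imwrite('pics/cA.png',A);cv2.imwrite('pics/cB.png',B)
E
```

```text
(no output)
```

View pics/cA.png

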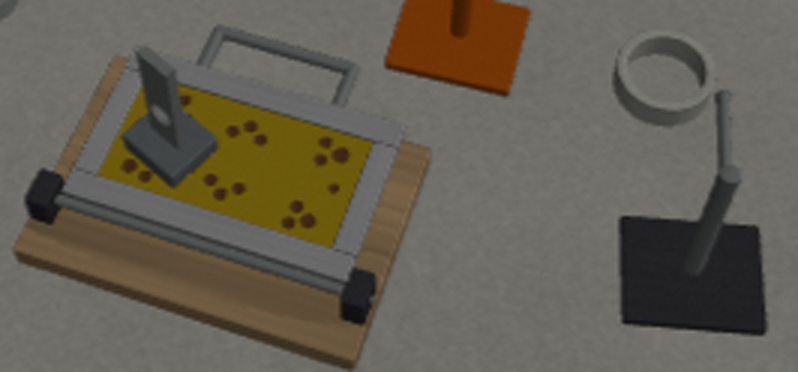

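View pics/cB.png

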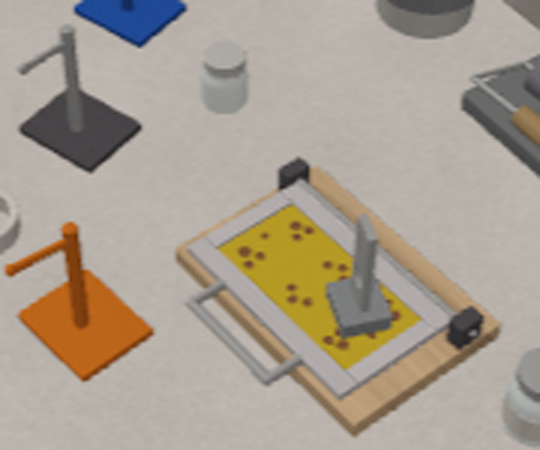

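Run:
```python
from h import *
np.set_printoptions(precision=1,suppress=True)
S=cam('scene');D=cam('side')
a=lambda u,v:(S,u/3+210-.3,v/3+218-.3)
b=lambda u,v:(D,u/3+258-.3,v/3+150-.3)
for n,p,q in [('bar1',(219,31),(268,378)),('bar2',(356,69),(190,300)),('tangtop',(155,55),(367,222)),('ball',(724,98),(24,70)),('posttop',(730,174),(67,33)),('postbot',(695,272),(76,129)),('blkL',(47,175),(468,315)),('blkR',(360,275),(293,167))]:
    print(n,*tri(a(*p),b(*q)))
print('barz45',at_z(*a(219,31),45),at_z(*a(356,69),45))
print('foot',[at_z(*a(*p),12) for p in((621,218),(757,227),(766,331),(623,322))])
print('wblock z~68',[at_z(*a(*p),68) for p in((124,138),(173,175),(216,142))])
print('wblock B',[at_z(*b(*p),68) for p in((327,285),(350,315),(390,303))])
z=np.load('scene0.npz')['d']
for p in((153,60),(160,80),(175,160),(300,160),(724,98)):
    u,v=a(*p)[1:];print(p,at_depth(S,u,v,z[round(v),round(u)]))
```

```text
bar1 [ 479.2 -119.3   48. ] [1.1, 1.1]
bar2 [468.1  13.1  48.4] [0.6, 0.6]
tangtop [ 608.7 -100.8  192. ] [1.1, 1.1]
ball [446.1 323.9 160.5] [0.4, 0.4]
posttop [515.9 346.9 165.6] [0.4, 0.4]
postbot [517.3 351.6   5.8] [1.2, 1.2]
blkL [ 688.5 -180.3   70.9] [2.5, 2.5]
blkR [665.3 100.5  68. ] [0.9, 0.9]
barz45 [ 478.2 -121.1   45. ] [466.4  11.9  45. ]
foot [array([497.3, 277.1,  12. ]), array([458.5, 387.6,  12. ]), array([550.6, 419.5,  12. ]), array([590.5, 308.5,  12. ])]
wblock z~68 [array([ 626.9, -137.2,   68. ]), array([642.6, -81.4,  68. ]), array([598.6, -62.5,  68. ])]
wblock B [array([593. , -64.6,  68. ]), array([ 588.7, -111.1,   68. ]), array([ 633.8, -121.8,   68. ])]
(153, 60) [ 608.3 -105.2  181.3]
(160, 80) [616.8 -95.7 169.6]
(175, 160) [629.  -86.4  68.6]
(300, 160) [576.4   6.5  50. ]
(724, 98) [449.4 324.1 165.7]
```

The crop confirms the stand: grey post on a dark foot, with the peg at crop A (724,98) to (730,174). The weight's tang is at crop A (155,55). The triangulated heights fit what they should be: tang top about 185, ball about 161, bar about 45. Next I go above the weight and take a close look.

```bash
python3 -m creep '[[[1,-30,-23,-7,0],[1,-30,-23,-7,0],[1,-30,-23,-7,0],[1,-30,-23,-7,0],[1,-30,-23,-7,0],[1,-30,-23,-7,0],[1,-30,-23,-7,0],[1,-30,-23,-7,0],[1,-30,-23,-7,0],[1,-30,-23,-7,0]]]' && python3 -m creep '[[[1,-30,-23,0,0],[1,-30,-23,0,0],[1,-30,-23,0,0],[1,-30,-23,0,0],[1,-30,-23,0,0],[1,-30,-23,0,0],[1,-30,-23,0,0],[1,-30,-23,0,0],[1,-30,-23,0,0],[1,-30,-23,0,0],[1,0,0,0,0],[1,0,0,0,0]]]'
python3 - <<'E'
from h import *
o=get_obs();print(o['ee_pos'],o['orientation'])
p,d=capture('wrist');np.savez('w1.npz',p=p,d=d,R=o['orientation'],t=o['ee_pos']);cv2.imwrite('pics/w1.png',p)
E
```

```text
time_s: 1.1
ee_pos: [385.4, 208.8, 309.5]
orientation: [[-0.95, 0.312, -0.0], [0.312, 0.95, -0.0], [0.0, -0.0, -1.0]]
ft_force: [0.5, 1.0, -0.1]
finger_gap: 85.3
time_s: 2.3
ee_pos: [597.8, -102.3, 308.5]
orientation: [[-0.95, 0.313, -0.001], [0.313, 0.95, 0.001], [0.002, 0.0, -1.0]]
ft_force: [1.0, 0.2, -0.1]
finger_gap: 85.5
[ 597.84541502 -102.28060516  308.51315753] [[-9.49590021e-01  3.13491361e-01 -1.39954525e-03]
 [ 3.13490883e-01  9.49591048e-01  5.54516781e-04]
 [ 1.50283186e-03  8.78189249e-05 -9.99998867e-01]]
```

View pics/w1.png

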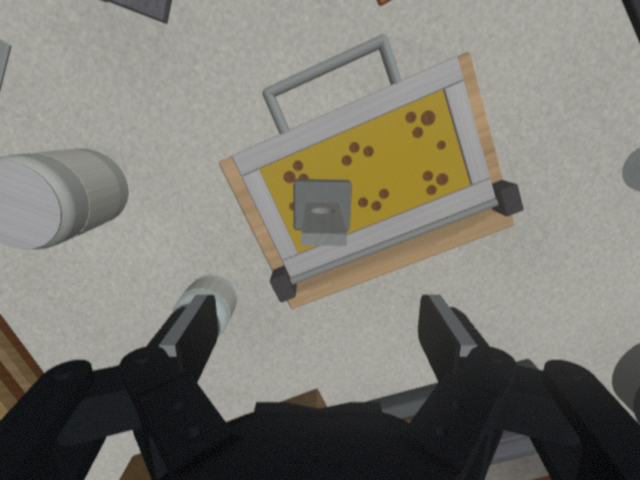

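The wrist view shows the block's top edge at (295,181) to (350,181) and the tang's top face at (302-348, 234-245), so the weight's wide axis lies along tool y. The handle is at (268,95) to (384,40).

Run:
```python
from h import *
np.set_printoptions(precision=1,suppress=True)
f=np.load('w1.npz');C=cam('wrist',(f['R'],f['t']));d=f['d']
for n,u,v in(('tang',325,239),('block',323,195),('plate',400,130),('rail',350,85),('bar',326,67)):
    print(n,at_depth(C,u,v,d[v,u]))
y=lambda p,q:(np.degrees(np.arctan2(*(q-p)[1::-1])),np.linalg.norm(q-p))
a,b=[at_z(C,u,v,184) for u,v in((304,234),(348,234))];print('tangedge',a,b,y(a,b))
a,b=[at_z(C,u,v,184) for u,v in((302.5,245),(346.5,245))];print('tangedge',a,b,y(a,b))
a,b=[at_z(C,u,v,69) for u,v in((295,181),(350.5,181))];print('blkedge',a,b,y(a,b))
a,b=[at_z(C,u,v,45) for u,v in((268,95),(384,40))];print('bar',a,b,y(a,b),(a+b)/2)
a,b=[at_z(C,u,v,61) for u,v in((284,278),(508,194))];print('hinge blk',a,b,y(a,b),(a+b)/2)
```

```text
tang [608.3 -99.5 183.5]
block [595.9 -95.4  69. ]
plate [557.8   6.3  45.6]
rail [493.5 -27.8   0.8]
bar [472.7 -52.   49.3]
tangedge [ 599.1 -113.8  184. ] [609.9 -81.  184. ] (np.float64(71.85280692123048), np.float64(34.48047962177147))
tangedge [ 607.4 -117.9  184. ] [618.2 -84.8 184. ] (np.float64(71.85463200768281), np.float64(34.82327466232702))
blkedge [ 571.9 -119.4   69. ] [590.6 -62.4  69. ] (np.float64(71.8444937932252), np.float64(59.984514550941284))
bar [ 478.8 -119.2   45. ] [466.6  12.5  45. ] (np.float64(95.27690131667103), np.float64(132.22369211437254)) [472.7 -53.3  45. ]
hinge blk [ 679.  -171.4   61. ] [660.6 100.7  61. ] (np.float64(93.8642187753669), np.float64(272.79997659828217)) [669.8 -35.4  61. ]
```

```bash
python3 -m creep '[[[1,0,0,0,8.2],[1,0,0,0,8.2],[1,0,0,0,8.2],[1,0,0,0,8.2],[1,0,0,0,8.2],[1,0,0,0,8.2],[1,0,0,0,8.2],[1,0,0,0,8.2],[1,0,0,0,8.2],[1,0,0,0,8.2],[1,0,0,0,8],[1,6,9.3,0,0]]]' && python3 -m creep '[[[1,0,0,20,0],[1,0,0,20,0],[1,0,0,20,0],[1,0,0,20,0],[0.6,0,0,20,0],[0.6,0,0,20,0],[0.6,0,0,20,0],[0.6,0,0,16,0],[0.6,0,0,0,0],[0.6,0,0,0,0]]]'
python3 - <<'E'
from h import *
o=get_obs();np.savez('o2.npz',R=o['orientation'],t=o['ee_pos'])
p,d=capture('wrist');cv2.imwrite('pics/w2.png',p)
E
```

```text
time_s: 3.55
ee_pos: [608.2, -98.2, 309.9]
orientation: [[0.314, 0.95, 0.0], [0.95, -0.314, -0.0], [0.0, 0.0, -1.0]]
ft_force: [0.4, 0.1, 0.2]
finger_gap: 85.5
time_s: 4.55
ee_pos: [609.2, -98.6, 153.8]
orientation: [[0.31, 0.951, 0.0], [0.951, -0.31, 0.0], [0.0, 0.0, -1.0]]
ft_force: [0.3, -0.4, 0.1]
finger_gap: 51.1
```

View pics/w2.png

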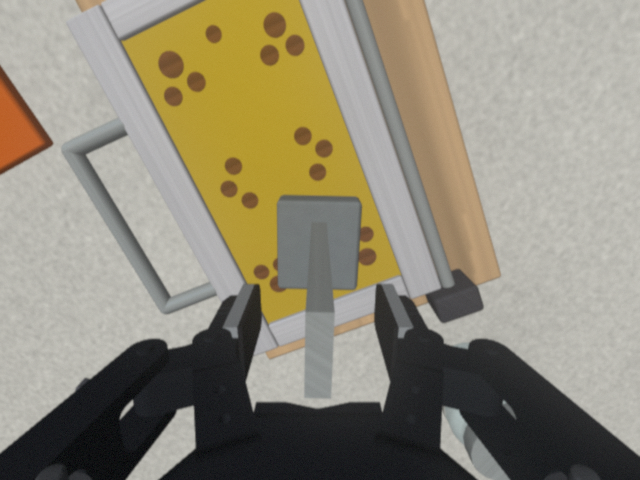

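The tang (318,310) is centred between the pads (260 and 377). I'll grip it and lift.

```bash
python3 -m creep '[[[0,0,0,0,0],[0,0,0,0,0],[0,0,0,0,0],[0,0,0,0,0],[0,0,0,0,0],[0,0,0,0,0],[0,0,0,-5,0],[0,0,0,-10,0],[0,0,0,-15,0],[0,0,0,-20,0],[0,0,0,-20,0],[0,0,0,-20,0]]]' && python3 -m creep '[[[0,0,0,-20,0],[0,0,0,-20,0],[0,0,0,-20,0],[0,0,0,-20,0],[0,0,0,-10,0],[0,0,0,0,0],[0,0,0,0,0]]]'
```

```text
time_s: 5.8
ee_pos: [608.7, -99.2, 245.2]
orientation: [[0.312, 0.95, 0.001], [0.95, -0.312, -0.0], [0.0, 0.001, -1.0]]
ft_force: [-0.5, -0.9, -3.7]
finger_gap: 9.3
time_s: 6.5
ee_pos: [608.4, -99.1, 332.7]
orientation: [[0.313, 0.95, -0.001], [0.95, -0.313, 0.0], [-0.0, -0.001, -1.0]]
ft_force: [-0.2, -0.2, -2.9]
finger_gap: 9.3
```

```bash
python3 -m creep '[[[0,10,-9.5,0,0],[0,20,-19,0,0],[0,25,-24,0,0],[0,25,-24,0,0],[0,25,-24,0,0],[0,25,-24,0,0],[0,25,-24,0,0],[0,25,-24,0,0],[0,25,-24,0,0],[0,25,-24,0,0],[0,25,-24,0,0],[0,25,-24,0,0]]]' && python3 -m creep '[[[0,25,-24,0,0],[0,20,-19,0,0],[0,7,-6,0,0],[0,0,0,0,-7.25],[0,0,0,0,-7.25],[0,0,0,0,-7.25],[0,0,0,0,-7.25],[0,0,0,0,-7.25],[0,0,0,0,0],[0,0,0,0,0]]]' && python3 -m creep '[[[0,0,0,15,0],[0,0,0,20,0],[0,0,0,20,0],[0,0,0,20,0],[0,0,0,20,0],[0,0,0,15,0],[0,0,0,8,0],[0,0,0,0,0],[0,0,0,0,0],[0,0,0,0,0]]]'
python3 - <<'E'
from h import *
p,d=capture('scene');q,e=capture('side')
print(get_obs()['ee_pos'])
C=cam('scene');D=cam('side')
u,v=map(int,proj(C,(460,330,150)));A=cv2.resize(p[v-45:v+45,u-60:u+60],None,fx=5,fy=5,interpolation=2);print(u-60,v-45)
u,v=map(int,proj(D,(460,330,150)));B=cv2.resize(q[v-45:v+45,u-30:u+30],None,fx=5,fy=5,interpolation=2);print(u-30,v-45)
cv2.imwrite('pics/s3.png',np.vstack([np.hstack([A[:,:600]]) ]));cv2.imwrite('pics/sd3.png',q)
cv2.imwrite('pics/s3.png',cv2.resize(np.hstack([A,B]),None,fx=8/9,fy=8/9))
E
```

```text
time_s: 7.7
ee_pos: [439.4, 252.1, 332.6]
orientation: [[0.312, 0.95, -0.001], [0.95, -0.312, -0.0], [-0.001, -0.001, -1.0]]
ft_force: [0.8, -0.3, -4.1]
finger_gap: 9.8
time_s: 8.7
ee_pos: [410.7, 315.1, 333.0]
orientation: [[-0.306, 0.952, -0.001], [0.952, 0.306, -0.0], [-0.0, -0.001, -1.0]]
ft_force: [-0.5, -0.7, -3.8]
finger_gap: 9.2
time_s: 9.7
ee_pos: [411.3, 315.6, 216.1]
orientation: [[-0.309, 0.951, 0.001], [0.951, 0.309, 0.001], [0.0, 0.001, -1.0]]
ft_force: [0.3, -0.3, -3.8]
finger_gap: 9.1
[411.15224984 315.53116878 215.95860844]
390 213
238 127
```

View pics/s3.png

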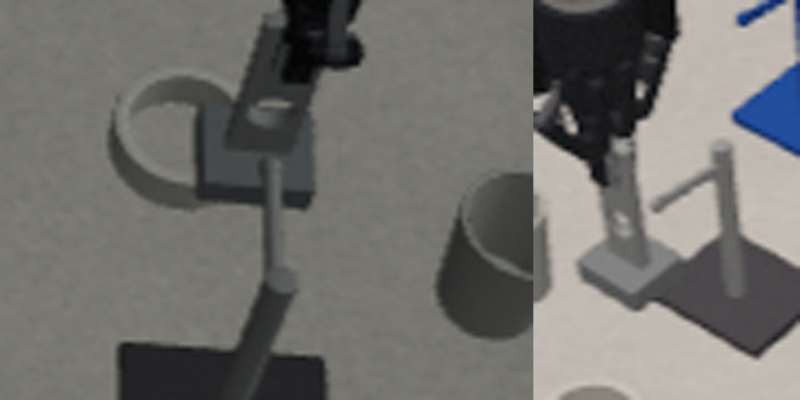

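The left panel (scene) shows the hole at (271,115), the ball at (271,165) and the post top at (283,280). The right panel (side) shows the hole at (622,224) and the ball at (657,207).

Run:
```python
from h import *
np.set_printoptions(precision=1,suppress=True)
k=40/9;S=cam('scene');D=cam('side')
a=lambda u,v:(S,u/k+390-.4,v/k+213-.4)
b=lambda u,v:(D,(u-533.3)/k+238-.4,v/k+127-.4)
P={n:tri(a(*p),b(*q)) for n,p,q in[('eye',(271,115),(622,224)),('ball',(271,165),(657,207)),('post',(283,280),(722,148))]}
print(P);t=get_obs()['ee_pos']
for n in('eye','ball'):
    X=P[n][0]-t;print(n,'rel TCP tool x,y,up',-.309*X[0]+.951*X[1],.951*X[0]+.309*X[1],X[2])
X=np.array([476.6,336,156])-t;print('pegpt',-.309*X[0]+.951*X[1],.951*X[0]+.309*X[1],X[2])
```

```text
{'eye': (array([413.2, 315.2, 164. ]), [2.0, 2.0]), 'ball': (array([444.9, 322.7, 161.1]), [0.0, 0.0]), 'post': (array([516.8, 347.4, 168.2]), [0.1, 0.1])}
eye rel TCP tool x,y,up -0.9456479303733756 1.828879694124337 -51.929821852761364
ball rel TCP tool x,y,up -3.6383459764980373 34.25565367485222 -54.827582798319895
pegpt -0.7574963078358827 68.56567924918104 -59.95860844405911
```

```bash
python3 -m creep '[[[0,-2.5,0,6,0],[0,0,5,0,0],[0,0,8,0,0],[0,0,8,0,0],[0,0,8,0,0],[0,0,8,0,0],[0,0,8,0,0],[0,0,0,0,0],[0,0,0,0,0]]]' && python3 -m creep '[[[0,0,8,1.1,0],[0,0,8,1.1,0],[0,0,5,0.8,0],[0,0,0,0,0],[0,0,0,0,0]]]'
python3 - <<'E'
from h import *
o=get_obs();print(o['ee_pos'],o['ft_force'],o['moment'])
p,d=capture('scene');q,e=capture('side')
C=cam('scene');D=cam('side')
u,v=map(int,proj(C,(460,330,150)));A=cv2.resize(p[v-45:v+45,u-60:u+60],None,fx=5,fy=5,interpolation=2)
u,v=map(int,proj(D,(460,330,150)));B=cv2.resize(q[v-45:v+45,u-30:u+30],None,fx=5,fy=5,interpolation=2)
cv2.imwrite('pics/s4.png',cv2.resize(np.hstack([A,B]),None,fx=8/9,fy=8/9))
E
```

```text
time_s: 10.7
ee_pos: [454.4, 326.9, 209.1]
orientation: [[-0.31, 0.951, -0.0], [0.951, 0.31, -0.0], [-0.0, -0.0, -1.0]]
ft_force: [0.4, -0.7, -3.4]
finger_gap: 9.3
time_s: 11.2
ee_pos: [474.4, 333.4, 206.1]
orientation: [[-0.31, 0.951, -0.0], [0.951, 0.31, -0.0], [-0.0, -0.001, -1.0]]
ft_force: [0.7, -0.2, -3.2]
finger_gap: 9.1
[474.36794198 333.37478605 206.07600725] [ 0.65424363 -0.19804817 -3.21178613] [ 0.07294419 -0.00631611 -0.00662931]
```

View pics/s4.png

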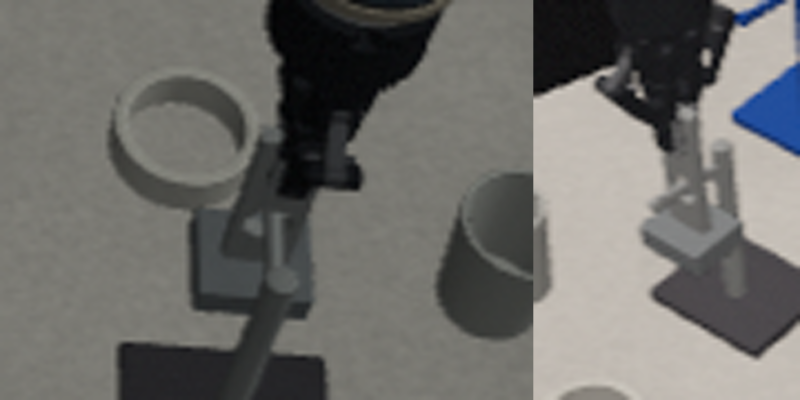

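The peg goes through the hole: in the side panel the ball shows at (657,205) and the peg comes out towards the post. No contact force yet. I'll lower until the weight rests.

```bash
python3 -m creep '[[[0,0,0,2,0],[0,0,0,2,0],[0,0,0,1,0],[0,0,0,0,0]]]' && python3 -m creep '[[[0,0,0,1,0],[0,0,0,0.5,0],[0,0,0,0.5,0],[0,0,0,0,0]]]'
```

```text
time_s: 11.7
ee_pos: [474.3, 333.4, 201.1]
orientation: [[-0.31, 0.951, -0.0], [0.951, 0.31, -0.0], [-0.0, -0.0, -1.0]]
ft_force: [0.0, 0.5, -3.9]
finger_gap: 9.2
time_s: 12.1
ee_pos: [474.4, 333.4, 199.2]
orientation: [[-0.31, 0.951, -0.0], [0.951, 0.31, -0.0], [-0.0, -0.0, -1.0]]
ft_force: [-0.8, -0.1, -3.4]
finger_gap: 9.3
```

```bash
for i in 1 2 3; do python3 -m creep '[[[0,0,0,0.7,0],[0,0,0,0,0],[0,0,0,0,0]]]' | grep -E 'pos|force'; done
```

```text
ee_pos: [474.4, 333.5, 198.6]
ft_force: [-0.5, -0.1, -3.9]
ee_pos: [474.4, 333.4, 197.9]
ft_force: [-0.4, -0.9, -3.1]
ee_pos: [474.4, 333.4, 197.2]
ft_force: [0.9, 0.6, -3.0]
```

```bash
for i in 1 2 ; do python3 -m creep '[[[0,0,0,0.7,0],[0,0,0,0,0],[0,0,0,0,0]]]' | grep -E 'pos|force'; done;  python3 -m creep '[[[0,0,0,0.7,0],[0,0,0,0,0],[0,0,0,0,0]]]' | grep -E 'pos|force'
```

```text
ee_pos: [474.5, 333.4, 196.5]
ft_force: [-0.2, -0.2, -3.7]
ee_pos: [474.6, 333.5, 196.1]
ft_force: [-1.8, -0.1, 1.0]
ee_pos: [474.6, 333.6, 195.9]
ft_force: [-1.8, -1.2, 5.9]
```

It is resting on the peg. Release and go up.

```bash
python3 -m creep '[[[0.15,0,0,0,0],[0.3,0,0,0,0],[0.4,0,0,0,0],[0.4,0,0,0,0],[0.4,0,0,0,0],[0.4,0,0,-5,0],[0.4,0,0,-15,0],[0.4,0,0,-30,0],[0.4,0,0,-30,0],[0.4,0,0,-30,0],[0.4,0,0,-20,0],[0.4,0,0,0,0]]]'
python3 - <<'E'
from h import *
p,d=capture('scene');q,e=capture('side')
C=cam('scene');D=cam('side')
u,v=map(int,proj(C,(460,330,150)));A=cv2.resize(p[v-45:v+45,u-60:u+60],None,fx=5,fy=5,interpolation=2)
u,v=map(int,proj(D,(460,330,150)));B=cv2.resize(q[v-45:v+45,u-30:u+30],None,fx=5,fy=5,interpolation=2)
cv2.imwrite('pics/s5.png',cv2.resize(np.hstack([A,B]),None,fx=8/9,fy=8/9))
E
```

```text
time_s: 15.1
ee_pos: [475.2, 333.9, 328.4]
orientation: [[-0.31, 0.951, 0.005], [0.951, 0.31, 0.003], [0.001, 0.005, -1.0]]
ft_force: [0.6, 0.2, 0.0]
finger_gap: 34.3
```

View pics/s5.png

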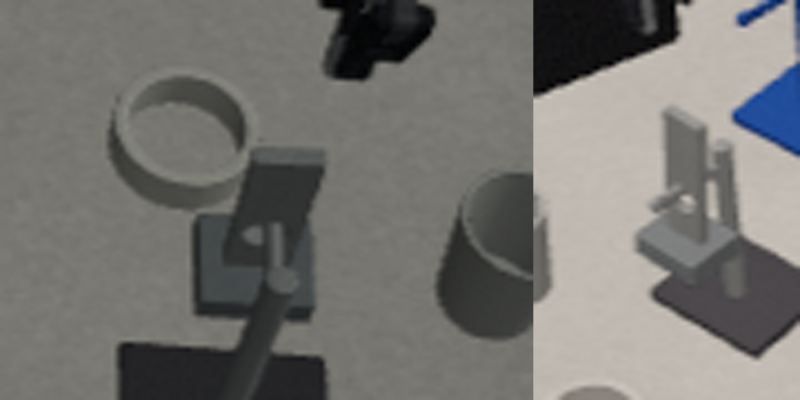

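The weight hangs on the peg, with the tang upright at scene panel (265,200) and the peg through the hole in both views. Next I go above the bar.

```bash
python3 -m creep '[[[0.4,-30.6,-10.2,0,0],[0.4,-30.6,-10.2,0,0],[0.4,-30.6,-10.2,0,0],[0.4,-30.6,-10.2,0,0],[0.4,-30.6,-10.2,0,0],[0.4,-30.6,-10.2,0,0],[0.4,-30.6,-10.2,0,0],[0.4,-30.6,-10.2,0,0],[0.4,-30.6,-10.2,0,0],[0.4,-30.6,-10.2,0,0],[0.4,-30.6,-10.2,0,0],[0.4,-30.6,-10.2,0,0]]]' && python3 -m creep '[[[0.4,0,0,0,6.4],[0.4,0,0,20,6.4],[0.4,0,0,30,0],[0.4,0,0,30,0],[0.4,0,0,30,0],[0.4,0,0,30,0],[0.4,0,0,30,0],[0.4,0,0,0,0],[0.4,0,0,0,0]]]'
python3 - <<'E'
from h import *
o=get_obs();np.savez('o6.npz',R=o['orientation'],t=o['ee_pos'])
p,d=capture('wrist');cv2.imwrite('pics/w6.png',p)
E
```

```text
time_s: 16.4
ee_pos: [471.1, -54.8, 323.9]
orientation: [[-0.31, 0.951, -0.002], [0.951, 0.31, 0.0], [0.001, -0.002, -1.0]]
ft_force: [1.2, -0.0, -0.0]
finger_gap: 33.9
time_s: 17.3
ee_pos: [471.5, -53.6, 155.0]
orientation: [[-0.091, 0.996, -0.002], [0.996, 0.091, 0.0], [0.0, -0.002, -1.0]]
ft_force: [0.6, -0.6, 0.6]
finger_gap: 34.0
```

View pics/w6.png

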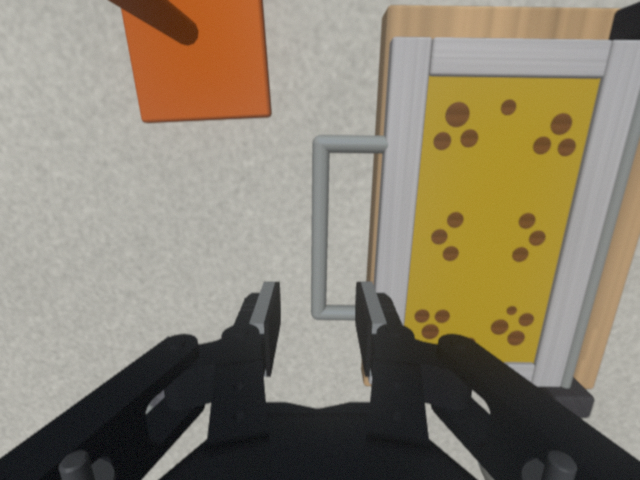

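The bar runs from (321,145) to (319,312), midway between the pads (280 and 356).

Run:
```python
from h import *
np.set_printoptions(precision=1,suppress=True)
f=np.load('o6.npz');C=cam('wrist',(f['R'],f['t']))
a,b=[at_z(C,u,v,45) for u,v in((319.5,312),(321,145))];m=(a+b)/2
print(a,b,m,np.degrees(np.arctan2(*(b-a)[1::-1]))-90)
X=m-f['t'];print('tool x,y,up',X@f['R'])
```

```text
[ 478.8 -119.    45. ] [467.5   9.5  45. ] [473.1 -54.7  45. ] 4.990867138825962
tool x,y,up [ -1.4   1.7 110. ]
```

```bash
python3 -m creep '[[[0.4,0,1.7,20,0],[0.4,0,0,25,0],[0.4,0,0,25,0],[0.4,0,0,25,0],[0.4,0,0,16,0],[0.4,0,0,10,0],[0.4,0,0,0,0],[0.4,0,0,0,0]]]' && python3 -m creep '[[[0,0,0,0,0],[0,0,0,0,0],[0,0,0,0,0],[0,0,0,0,0],[0,0,0,0,0],[0,0,0,0,0]]]'
```

```text
time_s: 18.15
ee_pos: [474.2, -53.6, 35.1]
orientation: [[-0.091, 0.996, 0.001], [0.996, 0.091, -0.0], [-0.0, 0.001, -1.0]]
ft_force: [-0.3, -0.3, -0.2]
finger_gap: 34.1
time_s: 18.75
ee_pos: [472.4, -53.6, 35.0]
orientation: [[-0.091, 0.996, -0.002], [0.996, 0.091, -0.0], [0.0, -0.002, -1.0]]
ft_force: [-10.5, -2.7, 14.7]
finger_gap: 9.7
```

Gripped. I'll compute the arc increments for 3° steps.

Run:
```python
import numpy as np
t=np.radians(np.arange(0,91,3));y=210*(1-np.cos(t));z=-210*np.sin(t)
for i in range(30):print(i*3+3,round(y[i+1]-y[i],1),round(z[i+1]-z[i],1),'cum',round(y[i+1],1),round(z[i+1],1))
```

```text
3 0.3 -11.0 cum 0.3 -11.0
6 0.9 -11.0 cum 1.2 -22.0
9 1.4 -10.9 cum 2.6 -32.9
12 2.0 -10.8 cum 4.6 -43.7
15 2.6 -10.7 cum 7.2 -54.4
18 3.1 -10.5 cum 10.3 -64.9
21 3.7 -10.4 cum 13.9 -75.3
24 4.2 -10.2 cum 18.2 -85.4
27 4.7 -9.9 cum 22.9 -95.3
30 5.2 -9.7 cum 28.1 -105.0
33 5.7 -9.4 cum 33.9 -114.4
36 6.2 -9.1 cum 40.1 -123.4
39 6.7 -8.7 cum 46.8 -132.2
42 7.1 -8.4 cum 53.9 -140.5
45 7.6 -8.0 cum 61.5 -148.5
48 8.0 -7.6 cum 69.5 -156.1
51 8.4 -7.1 cum 77.8 -163.2
54 8.7 -6.7 cum 86.6 -169.9
57 9.1 -6.2 cum 95.6 -176.1
60 9.4 -5.7 cum 105.0 -181.9
63 9.7 -5.2 cum 114.7 -187.1
66 9.9 -4.7 cum 124.6 -191.8
69 10.2 -4.2 cum 134.7 -196.1
72 10.4 -3.7 cum 145.1 -199.7
75 10.5 -3.1 cum 155.6 -202.8
78 10.7 -2.6 cum 166.3 -205.4
81 10.8 -2.0 cum 177.1 -207.4
84 10.9 -1.4 cum 188.0 -208.8
87 11.0 -0.9 cum 199.0 -209.7
90 11.0 -0.3 cum 210.0 -210.0
```

```bash
python3 -m creep '[[[0,0,-0.7,0,0],[0,0,0,-2,0],[0,0,0.2,-4,0],[0,0,0.3,-5,0],[0,0,0,0,0],[0,0,0,0,0]]]'
```

```text
time_s: 19.35
ee_pos: [472.5, -53.6, 45.2]
orientation: [[-0.091, 0.996, -0.002], [0.996, 0.091, -0.0], [0.0, -0.002, -1.0]]
ft_force: [-4.3, -4.2, -4.4]
finger_gap: 9.9
```

```bash
python3 -m creep '[[[0,0,0.9,-11,0],[0,0,1.4,-10.9,0],[0,0,2,-10.8,0],[0,0,2.6,-10.7,0],[0,0,3.1,-10.5,0],[0,0,3.7,-10.4,0],[0,0,0,0,0],[0,0,0,0,0]]]' && python3 -m creep '[[[0,0,4.2,-10.2,0],[0,0,4.7,-9.9,0],[0,0,5.2,-9.7,0],[0,0,5.7,-9.4,0],[0,0,6.2,-9.1,0],[0,0,6.7,-8.7,0],[0,0,0,0,0],[0,0,0,0,0]]]'
```

```text
time_s: 20.15
ee_pos: [485.1, -52.6, 109.4]
orientation: [[-0.092, 0.996, -0.004], [0.996, 0.092, -0.001], [-0.0, -0.004, -1.0]]
ft_force: [-11.3, -8.2, 0.7]
finger_gap: 9.9
time_s: 20.95
ee_pos: [516.0, -50.2, 166.9]
orientation: [[-0.092, 0.996, -0.009], [0.996, 0.092, -0.002], [-0.001, -0.009, -1.0]]
ft_force: [-23.9, -10.1, 15.0]
finger_gap: 9.9
```

```bash
python3 -m creep '[[[0,-1,-2,-1.2,0],[0,0,0,0,0],[0,0,0,0,0]]]' && python3 -m creep '[[[0,-0.1,7.1,-8.4,0],[0,-0.1,7.6,-8,0],[0,-0.1,8,-7.6,0],[0,-0.1,8.4,-7.1,0],[0,0,0,0,0],[0,0,0,0,0]]]'
```

```text
time_s: 21.25
ee_pos: [516.4, -50.2, 167.7]
orientation: [[-0.092, 0.996, -0.003], [0.996, 0.092, 0.0], [0.001, -0.003, -1.0]]
ft_force: [-8.5, -0.7, 2.9]
finger_gap: 9.7
time_s: 21.85
ee_pos: [546.8, -47.9, 200.3]
orientation: [[-0.092, 0.996, -0.004], [0.996, 0.092, -0.0], [0.0, -0.004, -1.0]]
ft_force: [-21.0, -0.9, 19.9]
finger_gap: 9.4
```

Run:
```python
import numpy as np
from scipy.optimize import least_squares
P=np.array([(472.4,35),(472.5,45.2),(485.1,109.4),(516.0,166.9),(516.4,167.7),(546.8,200.3)])
f=lambda p:np.hypot((P[:,0]-p[0])*1.004,P[:,1]-p[1])-p[2]
r=least_squares(f,[680,35,210]);print(r.x,r.fun)
r=least_squares(lambda p:f([p[0],p[1],210]),[680,35]);print(r.x,r.fun)
x,z=r.x
for p in P:print(np.degrees(np.arctan2(p[1]-z,(x-p[0])*1.004)))
```

```text
[689.90418441  35.7922375  218.41997832] [-0.0443401   0.05646952 -0.01877457 -0.07544336  0.08556186 -0.00347336]
[681.75086076  39.23329718] [ 0.23089024  0.17257725 -0.46499468 -0.25643942 -0.08629012  0.47613366]
-1.1538097757692716
1.6268194089009258
19.564550371883495
37.4941168190398
37.734088603565844
49.92917123763043
```

The forces fit the bar rolling on the outer pad (r·θ ≈ 5 mm) while it turns. I'll unload and carry on with a small extra rise per step.

```bash
python3 -m creep '[[[0,0,-2.2,-1.8,0],[0,0,0,0,0],[0,0,0,0,0]]]' && python3 -m creep '[[[0,-0.1,8.5,-7.2,0],[0,-0.1,8.8,-6.7,0],[0,-0.1,9.1,-6.2,0],[0,0,0,0,0],[0,0,0,0,0]]]'
```

```text
time_s: 22.15
ee_pos: [546.5, -47.9, 200.3]
orientation: [[-0.091, 0.996, 0.0], [0.996, 0.091, 0.0], [0.0, 0.0, -1.0]]
ft_force: [1.0, 0.9, -5.2]
finger_gap: 9.5
time_s: 22.65
ee_pos: [573.5, -45.8, 220.9]
orientation: [[-0.092, 0.996, 0.001], [0.996, 0.092, 0.0], [0.0, 0.001, -1.0]]
ft_force: [2.5, 2.4, -8.6]
finger_gap: 9.6
```

```bash
python3 -m creep '[[[0,-0.1,9.5,-5.2,0],[0,-0.1,9.8,-5,0],[0,-0.1,10,-4.5,0],[0,0,0,0,0],[0,0,0,0,0]]]' && python3 -m creep '[[[0,-0.1,10.3,-4,0],[0,-0.1,10.4,-3.4,0],[0,-0.1,10.6,-2.9,0],[0,0,0,0,0],[0,0,0,0,0]]]'
```

```text
time_s: 23.15
ee_pos: [601.5, -43.7, 235.6]
orientation: [[-0.091, 0.996, -0.001], [0.996, 0.091, -0.0], [0.0, -0.001, -1.0]]
ft_force: [-2.9, 2.1, 0.4]
finger_gap: 9.5
time_s: 23.65
ee_pos: [633.0, -41.2, 246.7]
orientation: [[-0.091, 0.996, 0.001], [0.996, 0.091, -0.0], [-0.0, 0.001, -1.0]]
ft_force: [-4.3, 1.8, 6.6]
finger_gap: 9.6
```

```bash
python3 -m creep '[[[0,0,8,-2.2,0],[0,0,8,-1.9,0],[0,0,8,-1.5,0],[0,0,0,0,0],[0,0,8,-1.1,0],[0,0,8,-0.7,0],[0,0,7,-0.3,0],[0,0,0,0,0],[0,0,0,0,0],[0,0,0,0,0]]]'
python3 - <<'E'
from h import *
p,d=capture('scene');q,e=capture('side');np.savez('f7.npz',p=p,d=d,q=q,e=e)
C=cam('scene');D=cam('side')
u,v=map(int,proj(C,(650,-40,140)));A=cv2.resize(p[v-75:v+75,u-70:u+70],None,fx=2.85,fy=2.85,interpolation=2);print(u-70,v-75)
u,v=map(int,proj(D,(650,-40,140)));B=cv2.resize(q[v-75:v+75,u-70:u+70],None,fx=2.85,fy=2.85,interpolation=2);print(u-70,v-75,A.shape)
cv2.imwrite('pics/s7.png',np.hstack([A,B]))
E
```

```text
time_s: 24.65
ee_pos: [680.8, -37.3, 253.9]
orientation: [[-0.091, 0.996, 0.002], [0.996, 0.091, -0.001], [-0.001, 0.002, -1.0]]
ft_force: [0.6, -4.2, 6.0]
finger_gap: 9.7
208 194
307 142 (428, 399, 3)
```

View pics/s7.png

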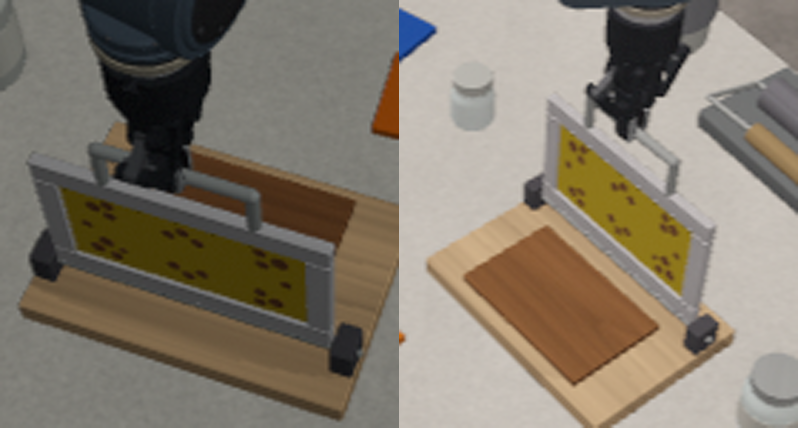

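The frame stands about upright in both views (scene left panel plate at (180,240), side right panel plate at (630,200)). I'll check its tilt by fitting a plane to the yellow plate's depth.

```bash
cat > tilt.py <<'E'
from h import *
def tilt(n,p,d):
    K,R,o=cam(n);h=cv2.cvtColor(p,cv2.COLOR_BGR2HSV)
    m=(h[...,0]>20)&(h[...,0]<33)&(h[...,1]>150)&(d>0);m=cv2.erode(m.astype(np.uint8),np.ones((3,3)))
    u0,v0=proj((K,R,o),(680,-37,125)).astype(int);k=np.zeros_like(m);k[v0-45:v0+45,u0-50:u0+50]=1
    v,u=np.nonzero(m&k);r=np.c_[u,v,np.ones(len(u))]@np.linalg.inv(K).T
    X=(r*d[v,u][:,None])@R.T+o
    for _ in range(3):
        c=X.mean(0);w=np.linalg.svd(X-c)[2][2] if len(X)<3000 else None
        e=(X-c)@w;X=X[abs(e)<2.5*e.std()+.1]
    w*=np.sign(w[0]);print(n,len(X),c.round(1),'normal',w.round(3),'rms',e.std().round(2),'frame angle deg',(90-np.degrees(np.arcsin(w[2]))*-1).round(2),'plane yaw',np.degrees(np.arctan2(w[1],w[0])).round(1))
E
python3 - <<'E'
from tilt import *
f=np.load('f7.npz');tilt('scene',f['p'],f['d']);tilt('side',f['q'],f['e'])
E
```

```text
scene 902 [684.2 -34.2 132.8] normal [0.997 0.08  0.001] rms 0.96 frame angle deg 90.08 plane yaw 4.6
side 526 [679.2 -40.2 133.2] normal [0.997 0.076 0.014] rms 1.64 frame angle deg 90.81 plane yaw 4.3
```

The normal tilts +z, so the frame is at 89.9° (scene) and 89.2° (side). The arc geometry gives 89.7°. I'll nudge it 1 mm forward, relieve the forces and check.

```bash
python3 -m creep '[[[0,-0.4,1.2,-0.6,0],[0,0,0,0,0],[0,0,0,0,0],[0,0,0,0,0],[0,0,0,0,0],[0,0,0,0,0]]]'
python3 - <<'E'
from tilt import *
p,d=capture('scene');q,e=capture('side');tilt('scene',p,d);tilt('side',q,e);print(get_obs()['ft_force'])
cv2.imwrite('pics/s8.png',p)
E
```

```text
time_s: 25.35
ee_pos: [681.2, -37.3, 253.9]
orientation: [[-0.091, 0.996, 0.0], [0.996, 0.091, -0.0], [-0.0, 0.0, -1.0]]
ft_force: [-1.4, -4.3, 2.7]
finger_gap: 9.8
scene 912 [684.4 -35.4 132.1] normal [0.997 0.078 0.   ] rms 0.96 frame angle deg 90.01 plane yaw 4.5
side 529 [679.3 -39.3 133.2] normal [0.997 0.076 0.008] rms 1.71 frame angle deg 90.45 plane yaw 4.4
[-1.49833986 -5.12463097  2.84916247]
```

View pics/s8.png

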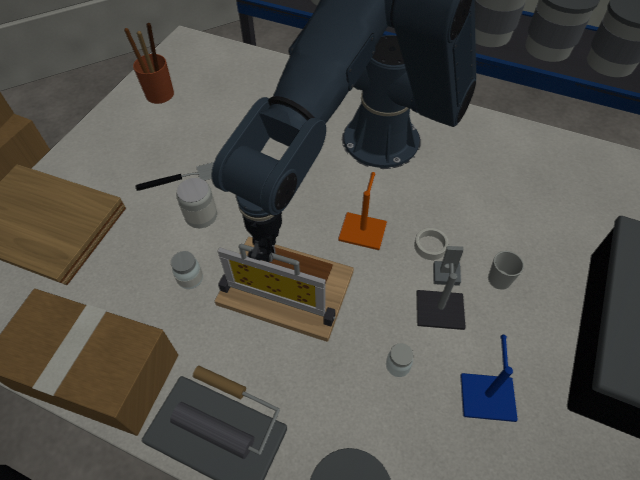

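The final view shows the frame upright and held (272,275), the weight hanging on the grey stand (450,265), and the other things where they were. The tilt checks read 90.0° and about 89.6°, and the forces are small. I'm handing the job in.

```bash
python3 -c "from station import *; print(finish_job())"
```

```text
the job is handed in; nothing more can be done
None
```

I handed the job in at about 25.5 s of the 64 s: the weight hangs by its hole on the grey stand's peg, and the gripper still holds the frame upright by its bar. `finish_job()` reports no verdict.

- **Weight:** I lifted it off the closed frame, threaded it onto the peg and lowered it until contact. After release, both cameras showed it hanging with the peg through the hole, and the last scene view showed it still there.
- **Frame angle:** The plane fit to the plate gave 90.0° from the scene camera and about 89.5° from the side camera. The arc the arm travelled gave about 89.8°. The readings differ by about half a degree, and the upright position is no surer than that.
- **Forces:** The last reading was within about 6 N. During the swing it peaked at about 30 N because the bar rolled roughly 8–9 mm along the pads; I corrected for that on the way. The finger gap read 9.8 mm on the 12 mm bar, lower than I expected, but the grip held throughout.
- **Other things on the table:** They looked untouched in the last scene view.

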